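# Reset the tripped bench supply

### The job

A machine on test has tripped the repair bench's supply console. Reach into its well and press the sunken green reset key fully home, let it spring back, then re-arm the breaker as one does after a trip: push its white handle from mid-way fully back to off (towards the green mark), then fully over to on (towards the red mark). Never press the yellow earth-leakage test key, and leave the screwdriver, bottle, mug and brew group where they stand: nothing in this job is picked up.

Things in the scene. Friction and masses are not known exactly. Their poses are not given: they have to be found in the camera images.
- console: Grey steel supply console screwed to the bench, 180 (x) x 330 (y) x 90 mm high, origin at the centre of its underside on the bench, turned about the vertical only; its -x side faces the robot. Three plug-in panels, each 158 (x) x 98 (y) mm, lie side by side along its y in any order, their faces level at 92 mm above the bench: two light grey ones with a round well each, and the black breaker. The panels share the console's x, y, z axes.
- reset_mouth (a point): Centre of the mouth of the reset well, on the panel's face. The well is a vertical round hole 52 mm in diameter with a thin black bezel, open at the top; the green key lies in it.
- reset_key_top (a point): Centre of the flat top of the green reset key, a disc 36 mm in diameter, its top 20 mm below the panel's face when up; moves down with the key.
- reset_key (a joint): How far the green key is pressed, m: 0 up, 0.006 fully home against its stop. Sprung: about 1.2 N to start, 4.8 N at the stop; returns by itself.
- test_mouth (a point): Centre of the mouth of the other, identical well (52 mm), which holds the yellow earth-leakage test key.
- test_key (a joint): How far the yellow test key is pressed, m: 0 up, 0.006 fully down, same spring. Not to be pressed.
- breaker_face (a point): Point on the black breaker panel's face (92 mm above the bench) straight above the handle's pivot, at the panel's centre; the pivot lies 18 mm below it and its axis is along y. A low frame round the handle, 70 (x) x 50 (y) mm, stands 3 mm above the face. A green mark lies 45 mm to -x (off), a red mark 45 mm to +x (on).
- handle_tip (a point): Middle of the top end of the white breaker handle, a bar 30 mm wide (y) and 10 mm thick, 54 mm long from the pivot; its tip stands 31 to 36 mm above the panel's face.
- handle (a joint): Angle of the breaker handle, rad: 0 fully off (leaning 0.42 rad to -x, the robot's side), 0.42 upright, 0.84 fully on (leaning 0.42 rad to +x). Tripped, it starts about mid-way. It stays where it is left; it takes about 4 to 7 N to push, and there is a hard stop at each end.
- screwdriver: Red-handled screwdriver, 190 mm long, its origin under its middle, lying loose on the bench on the robot's side of the console; to be left alone.
- cleaner: White cleaner bottle with a red cap, 68 mm in diameter, 170 mm high, standing loose beyond the console; origin under its centre; to be left alone.
- mug: White mug, 80 mm in diameter, 95 mm high, standing loose beside the console on its -y side; origin under its centre; to be left alone.
- brew_group: Black brew group, 115 x 92 mm, 91 mm high, standing loose beside the console on its +y side; origin under its centre; to be left alone.

How it is judged:
On the way, in this order (a step that is already met when the one before it is completed fails the run):
1. the green reset key is pressed fully home (value of joint reset_key above 0.005 m), for 0.1 s.
2. with the key let up again, the breaker handle is pushed fully back to off (value of joint handle below 0.08 rad and value of joint reset_key below 0.001 m), for 0.05 s.
3. the breaker handle is pushed fully over to on (value of joint handle above 0.76 rad), for 0.05 s.
At the end, for the whole second after the job is handed in: The breaker handle rests fully on (within 0.08 rad of its stop), and both keys are up (within 1 mm) (value of joint handle above 0.76 rad and value of joint each of reset_key, test_key below 0.001 m); the robot touches nothing.
It fails at once if the yellow test key is pressed (by more than 2 mm) (value of joint test_key above 0.002 m).
It fails at once if a bystander is lifted, carried or pushed (by more than 15 mm) (distance of any of screwdriver, cleaner, mug, brew_group from where it was at the start of the episode above 0.015 m).
It also fails if it takes over 51 s, if anything falls off the work surface, if the arm or the gripper's body presses on something with over 40 N, if the wrist force passes 120 N, or if a joint passes its speed limit or range.

### The arm

A 6-joint arm with a two-finger parallel gripper is mounted at the origin on the work surface. World frame = base frame: x ahead of the robot, y to its left, z up, the work surface at z = 0. Lengths are in m, angles in rad, forces in N, time in s.
With the tool pointing down it reaches from about 0.35 to 0.975 m from the base axis. Payload 17.4 kg.
Tool frame: the origin (TCP) lies between the finger pads; the fingertips stand 19 mm ahead of it and the grasp point (between the pads) is the TCP; z points along the fingers, y is the direction in which the jaws open and shut (so a half turn about z gives the same grasp; the last joint's range is limited). The gripper opens to 85 mm and grips with 20 to 120 N. Pads are 22 mm wide; open, the fingers measure 114 mm over their backs; the gripper's body (76 mm by 85 mm) begins 54 mm behind the grasp point. The pads swing forward as they close: fully open they stand 13 mm farther back than shut.
Start: joints at [-1.281, 0.116, 1.442, -0, 1.584, -0.038], TCP at [0.217, -0.639, 0.25] pointing down, gripper open.
Joint ranges: [-2.83, 2.83], [-0.83, 2.19], [0.07, 2.5], [-1.14, 4.28], [0.01, 3], [-2.97, 2.97]. Speed limits (rad/s): [1.89, 1.89, 2.22, 3.14, 3.14, 3.14].

### API

Orientations are given as a rotation vector (axis times angle).
In Python, from cell import arm gives the robot as it stands.
- The arm moves only by the tool drive_tool, never from a script. Its argument "deltas" is a list of rows, each an object with "angular": the turn, a rotation vector about the tool's x, y, z as a fraction of full scale, a list of three; "xyz": the shift along the tool's x, y, z as a fraction of full scale, a list of three; "grip": the opening, from 0 (shut) to 1 (fully open). A call has 1 to 20 rows; each row is the pose to reach, as a shift and turn from the pose measured when the call began, along the tool's axes at that moment, turning the shorter way round; what a row does not reach only later rows make up. Full scale, the value 1, is 20 cm for a shift and 180 degrees for a turn. A row lasts 1/8 s, in which the tool goes at most 62.5 mm and 10.7 degrees, less where a joint would pass 70% of its speed; a pose out of reach is approached as far as the arm can. A call with a number of a shift or a turn outside -1 to 1 is refused whole. A call with a gripper value outside its range is refused whole. The fingers move at their own pace and stop on an object; the grip force is fixed at half the most. Time passes only in rows, so rows that repeat a pose let the fingers close. It gives the time, the measured TCP pose, the force and the opening at its end, in the units of the state.
- arm.state(): the state, without advancing time (a new reading comes with each control period).
- arm.capture(name): name is "scene" or "top" or "wrist"; returns the picture (384x512x3 uint8, red, green, blue); there is no depth.
- arm.camera_info(name): a dict with "fov_y" (degrees; the focal length in pixels is half the picture's height over the tangent of half this angle, whatever the lens; pixels are square), "cx", "cy" (the principal point, pixels), "camera_from_world" (4x4, takes a point from world to camera coordinates); the wrist camera has in their place "hand_eye" (4x4, takes a point from camera to tool coordinates, whose origin is the TCP and whose axes are the flange's). Camera axes: x right, y up, looking along -z (the intrinsics and any distortion apply to the point x, -y, -z); pixel columns grow to the right and rows downward; lengths in m; the calibration is good to about 2 mm. The wrist camera is an equidistant fisheye: a pixel r from the principal point sees the ray r / f radians off the axis. A picture is of the moment at which its call begins: read the wrist's pose just before it. camera_info takes no time and is no camera call.
- arm.hand_in(): hands the job in, once; it reports no verdict.
Trained networks look in the newest picture that a camera, given by its name, has taken for a name from the list of things; names that differ only in an ending like _2 or _b are one class to them, and where a whole thing is asked for, a point or a joint stands for the part that bears it (a point fixed in the world has none). Each returns a list of dicts, best first, with "score" (0 to 1); they miss things now and then, are a little off and sometimes report something else, mostly with a low value. They report only what shows in the picture. A call takes as long as a camera call.
- arm.recognise(camera, target): "uv" ([column, row] in pixels, amid what is visible of it).
- arm.landmark_of(camera, target): "uv" ([column, row] in pixels: a listed point, or the origin of a listed thing).
The state is a dict: "clock": time; "joints": joint angles; "qd": joint speeds; "effort": joint torques, N m; "tool_pos": TCP position; "tool_rot": TCP orientation; "contact_force": force on the tool from outside, world axes, zero at the start; "moment": the same for the moment, N m; "opening": finger opening in m.
Only numpy, scipy, OpenCV 4.12 (cv2) and the standard library are available. Lean on these libraries where they do the work, as an engineer would, in place of code of your own. Each camera call takes 0.05 s, during which the arm holds its last target.

## Working session

There is one attempt and no reset: what is moved stays moved. The work goes in short steps, Python scripts to look and compute and a tool call to move; the robot and the scene stay as the last step left them, time stands still between calls to the robot, and variables do not carry over. Pictures are saved under pics/ and viewed, and the job is handed in when it is done.

Besides the shell and the picture viewer there is one more tool, called as name(argument=value, ...) on one line, values as JSON. drive_tool: Moves the arm, as the interface text tells. Shift numbers are shares of 20 cm and turn numbers shares of 180 degrees, none past 1 either way. Its arguments: {"type":"object","properties":{"deltas":{"type":"array"}},"required":["deltas"]}

```bash
ls; mkdir -p pics
python3 - <<'E'
from cell import arm
import cv2,numpy as np
s=arm.state();print({k:np.round(v,3).tolist() for k,v in s.items()})
for n in ["scene","top","wrist"]:
    im=arm.capture(n);cv2.imwrite(f"pics/{n}0.png",im[:,:,::-1])
    i=arm.camera_info(n);print(n,{k:np.round(v,4).tolist() for k,v in i.items()})
    for t in ["reset_mouth","reset_key_top","test_mouth","breaker_face","handle_tip","console"]:
        print(t,[(np.round(d["uv"],1).tolist(),round(d["score"],2)) for d in arm.landmark_of(n,t)][:3])
print(arm.state()["clock"])
E
```

```text
pics
{'clock': 0.0, 'joints': [-1.281, 0.117, 1.442, 0.0, 1.584, -0.038], 'qd': [-0.001, 0.0, -0.001, 0.0, -0.0, 0.001], 'effort': [0.0, -73.198, -63.25, 0.0, 0.006, 0.0], 'tool_pos': [0.217, -0.639, 0.25], 'tool_rot': [-3.098, -0.512, 0.0], 'contact_force': [0.332, 0.995, -0.791], 'moment': [-0.088, 0.004, 0.023], 'opening': 0.085}
scene {'fov_y': 43.4563, 'cx': 252.8184, 'cy': 191.5642, 'camera_from_world': [[0.6961, 0.7178, 0.0143, -0.3944], [-0.6214, 0.5923, 0.5129, 0.281], [0.3597, -0.3659, 0.8584, -1.4248], [0.0, 0.0, 0.0, 1.0]]}
reset_mouth [([188.1, 232.6], 0.73)]
reset_key_top [([188.4, 236.8], 0.55), ([311.3, 240.6], 0.55), ([255.9, 185.2], 0.53)]
test_mouth [([258.3, 185.7], 0.56)]
breaker_face [([221.1, 206.8], 0.58)]
handle_tip [([220.7, 199.3], 0.51)]
console []
top {'fov_y': 55.9016, 'cx': 248.4084, 'cy': 193.8304, 'camera_from_world': [[0.0146, -0.9999, 0.0053, 0.0087], [0.9963, 0.015, 0.0848, -0.5551], [-0.0848, 0.004, 0.9964, -0.904], [0.0, 0.0, 0.0, 1.0]]}
reset_mouth []
reset_key_top [([322.7, 206.2], 0.71), ([263.3, 264.5], 0.57)]
test_mouth [([240.6, 198.8], 0.94)]
breaker_face [([282.3, 202.7], 0.97)]
handle_tip [([281.9, 203.4], 0.4)]
console []
wrist {'fov_y': 65.7065, 'cx': 247.7044, 'cy': 194.1105, 'hand_eye': [[0.0001, 0.9639, 0.2663, 0.0658], [1.0, -0.0001, 0.0002, -0.001], [0.0002, 0.2663, -0.9639, -0.1245], [0.0, 0.0, 0.0, 1.0]]}
reset_mouth []
reset_key_top []
test_mouth []
breaker_face []
handle_tip []
console []
1.05
```

View pics/scene0.png

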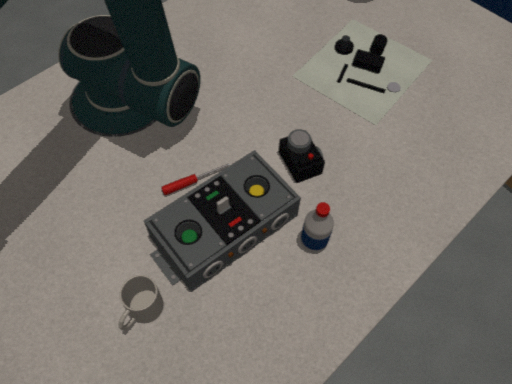

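View pics/top0.png

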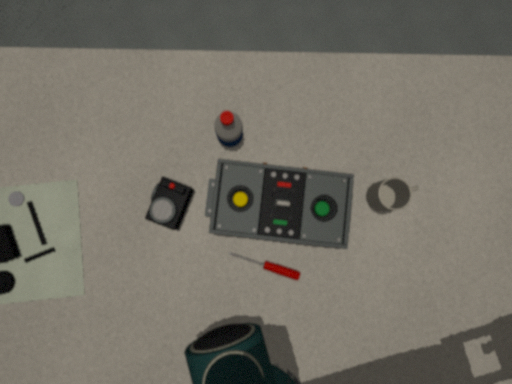

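```bash
cat > h.py <<'E'
from cell import arm
import numpy as np,cv2
from scipy.spatial.transform import Rotation as R
def ray(n,uv,info=None):
    i=arm.camera_info(n);f=192/np.tan(np.radians(i["fov_y"]/2))
    x=(uv[0]-i["cx"])/f;y=(uv[1]-i["cy"])/f
    if n=="wrist":
        r=np.hypot(x,y);k=np.sin(r)/r if r>0 else 1
        d=np.array([x*k,-y*k,-np.cos(r)])
        T=np.eye(4);s=arm.state();T[:3,:3]=R.from_rotvec(s["tool_rot"]).as_matrix();T[:3,3]=s["tool_pos"]
        M=T@np.array(i["hand_eye"])
    else:
        d=np.array([x,-y,-1.]);M=np.linalg.inv(np.array(i["camera_from_world"]))
    return M[:3,3],M[:3,:3]@d
def at(n,uv,z):
    o,d=ray(n,uv);return o+d*(z-o[2])/d[2]
E
python3 - <<'E'
from h import *
for n,uv,z,t in [("scene",(188.1,232.6),.092,"rm"),("scene",(188.4,236.8),.072,"rk"),("scene",(258.3,185.7),.092,"tm"),("scene",(221.1,206.8),.092,"bf"),("scene",(220.7,199.3),.126,"tip"),
 ("top",(322.7,206.2),.072,"rk"),("top",(240.6,198.8),.092,"tm"),("top",(282.3,202.7),.092,"bf"),("top",(281.9,203.4),.126,"tip")]:
    print(n,t,at(n,uv,z).round(4))
E
```

```text
scene rm [ 0.5221 -0.1641  0.092 ]
scene rk [ 0.522  -0.1658  0.072 ]
scene tm [0.543  0.0396 0.092 ]
scene bf [ 0.5242 -0.0646  0.092 ]
scene tip [ 0.524  -0.0637  0.126 ]
top rk [ 0.5234 -0.1634  0.072 ]
top tm [0.537  0.0356 0.092 ]
top bf [ 0.5292 -0.0633  0.092 ]
top tip [ 0.5255 -0.0591  0.126 ]
```

The views agree: green reset well at the −y end, about (0.522, −0.164); breaker in the middle, about (0.526, −0.063); yellow well at the +y end. The console is turned by about −0.08 rad. I'll move over with the gripper shut and refine the positions with the wrist camera.

drive_tool(deltas=[{"angular": [0, 0, 0.04], "xyz": [0.25, -0.2, 0], "grip": 0}, {"angular": [0, 0, 0.09], "xyz": [0.5, -0.4, -0.05], "grip": 0}, {"angular": [0, 0, 0.13], "xyz": [0.75, -0.6, -0.1], "grip": 0}, {"angular": [0, 0, 0.13], "xyz": [1, -0.8, -0.1], "grip": 0}, {"angular": [0, 0, 0.13], "xyz": [1, -0.8, -0.1], "grip": 0}])

```text
clock: 1.68
tool_pos: [0.3568, -0.4206, 0.2711]
tool_rot: [3.139, -0.121, 0.002]
contact_force: [0.5, -0.7, 0.4]
opening: -0.0001
```

```bash
cat >> h.py <<'E'
YAW=-0.082
def go(target,yaw=None):
    s=arm.state();Rm=R.from_rotvec(s["tool_rot"])
    d=Rm.inv().apply(np.array(target)-s["tool_pos"])/0.2
    y=YAW if yaw is None else yaw
    Rt=R.from_matrix(np.array([[np.cos(y),np.sin(y),0],[np.sin(y),-np.cos(y),0],[0,0,-1]]))
    print("pos",np.round(s["tool_pos"],4),"t",s["clock"],"F",np.round(s["contact_force"],1),"grip",round(s["opening"],4))
    print("xyz",d.round(4),"ang",((Rm.inv()*Rt).as_rotvec()/np.pi).round(4))
E
python3 -c "
from h import *
go([.5,-.11,.27])"
```

```text
pos [ 0.3568 -0.4206  0.2711] t 1.675 F [ 0.5 -0.7  0.4] grip -0.0001
xyz [ 0.5942 -1.6038  0.005 ] ang [ 0.0002 -0.0004  0.0015]
```

drive_tool(deltas=[{"angular": [0, 0, 0], "xyz": [0.1, -0.25, 0], "grip": 0}, {"angular": [0, 0, 0], "xyz": [0.2, -0.5, 0], "grip": 0}, {"angular": [0, 0, 0], "xyz": [0.3, -0.75, 0], "grip": 0}, {"angular": [0, 0, 0], "xyz": [0.4, -1, 0], "grip": 0}])

```text
clock: 2.17
tool_pos: [0.4523, -0.2265, 0.2711]
tool_rot: [3.138, -0.122, 0.002]
contact_force: [0.6, -0.3, -0.2]
opening: -0.0004
```

drive_tool(deltas=[{"angular": [0, 0, 0], "xyz": [0.1, -0.25, 0], "grip": 0}, {"angular": [0, 0, 0], "xyz": [0.2, -0.5, 0], "grip": 0}, {"angular": [0, 0, 0], "xyz": [0.2, -0.7, 0], "grip": 0}, {"angular": [0, 0, 0], "xyz": [0.2, -0.7, 0], "grip": 0}, {"angular": [0, 0, 0], "xyz": [0.2, -0.7, 0], "grip": 0}])

```text
clock: 2.8
tool_pos: [0.5031, -0.0907, 0.271]
tool_rot: [3.138, -0.123, 0.002]
contact_force: [-0.7, -0.1, -0.3]
opening: -0.0002
```

Run:
```python
from h import *
n="wrist"
go([.5,-.11,.27])
cv2.imwrite("pics/w1.png",arm.capture(n)[:,:,::-1])
for t,z in [("reset_mouth",.092),("reset_key_top",.072),("test_mouth",.092),("breaker_face",.092),("handle_tip",.127)]:
    for d in arm.landmark_of(n,t)[:3]: print(t,np.round(d["uv"],1),round(d["score"],2),at(n,d["uv"],z).round(4))
```

```text
pos [ 0.5031 -0.0907  0.271 ] t 2.8 F [-0.7 -0.1 -0.3] grip -0.0002
xyz [-0.0081  0.0973  0.0052] ang [ 0.0004 -0.0004  0.0013]
reset_mouth [314.5 159.8] 0.73 [ 0.5166 -0.1624  0.092 ]
reset_key_top [312.  154.6] 0.69 [ 0.5192 -0.164   0.072 ]
test_mouth [129.3 160.9] 0.72 [0.5326 0.036  0.092 ]
breaker_face [222.8 159.8] 0.65 [ 0.5237 -0.0666  0.092 ]
breaker_face [ 51.8 172.6] 0.52 [0.531  0.1463 0.092 ]
handle_tip [213.4 166.1] 0.68 [ 0.5237 -0.0605  0.127 ]
```

View pics/w1.png

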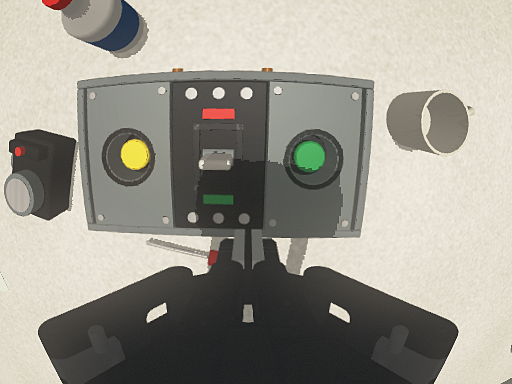

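The wrist view shows the green key at (310,156), the yellow at (135,155), the handle at (216,159), and the red and green marks at (218,114) and (218,199). Next I'll refine these by colour.

Run:
```python
from h import *
im=cv2.imread("pics/w1.png");hsv=cv2.cvtColor(im,cv2.COLOR_BGR2HSV)
def blob(lo,hi,box):
    m=cv2.inRange(hsv,np.array(lo),np.array(hi));k=np.zeros_like(m);x0,y0,x1,y1=box;k[y0:y1,x0:x1]=m[y0:y1,x0:x1]
    M=cv2.moments(k,True);return M["m10"]/M["m00"],M["m01"]/M["m00"],M["m00"]
G=([40,90,40],[90,255,255])
for nm,b,z in [("gkey",blob(*G,(285,130,340,180)),.072),("ykey",blob([20,120,80],[35,255,255],(110,130,160,180)),.072),("gmark",blob(*G,(195,190,240,210)),.092),("rmark",blob([0,120,80],[8,255,255],(195,100,240,125)),.092)]:
    print(nm,np.round(b,1),at("wrist",b[:2],z).round(4))
cv2.imwrite("pics/w1z.png",cv2.resize(im[90:250,80:380],None,fx=2.6,fy=2.6,interpolation=cv2.INTER_CUBIC))
```

```text
gkey [309.  156.1 793. ] [ 0.5178 -0.1601  0.072 ]
ykey [134.8 154.  712. ] [0.5374 0.0368 0.072 ]
gmark [217.9 199.2 279. ] [ 0.4819 -0.057   0.092 ]
rmark [217.9 113.2 349. ] [ 0.572  -0.0658  0.092 ]
```

View pics/w1z.png

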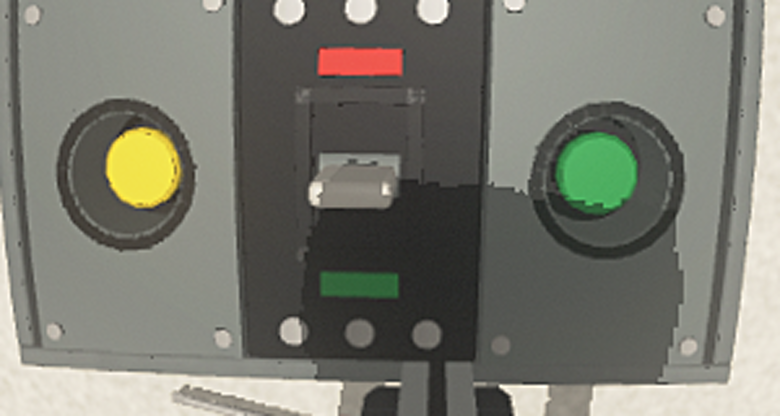

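```bash
sed -i 's/^YAW=.*/YAW=-0.098/' h.py; python3 -c "
from h import *
go([.5174,-.1605,.150])"
```

```text
pos [ 0.503  -0.0907  0.271 ] t 3.1 F [-0.4 -0.2  0.2] grip 0.0001
xyz [0.0984 0.3414 0.6056] ang [ 0.0003 -0.0004  0.006 ]
```

drive_tool(deltas=[{"angular": [0, 0, 0.006], "xyz": [0.05, 0.17, 0.1], "grip": 0}, {"angular": [0, 0, 0.006], "xyz": [0.098, 0.341, 0.3], "grip": 0}, {"angular": [0, 0, 0.006], "xyz": [0.098, 0.341, 0.5], "grip": 0}, {"angular": [0, 0, 0.006], "xyz": [0.098, 0.341, 0.6], "grip": 0}, {"angular": [0, 0, 0.006], "xyz": [0.098, 0.341, 0.6], "grip": 0}, {"angular": [0, 0, 0.006], "xyz": [0.098, 0.341, 0.6], "grip": 0}])

```text
clock: 3.85
tool_pos: [0.518, -0.1604, 0.153]
tool_rot: [3.136, -0.153, 0.005]
contact_force: [-0.1, -1.1, -0.2]
opening: -0.0002
```

Run:
```python
from h import *
go([.5174,-.1605,.095])
cv2.imwrite("pics/w2.png",arm.capture("wrist")[:,:,::-1])
im=cv2.imread("pics/w2.png");hsv=cv2.cvtColor(im,cv2.COLOR_BGR2HSV)
for t,z in [("reset_mouth",.092),("reset_key_top",.072),("breaker_face",.092)]:
    for d in arm.landmark_of("wrist",t)[:2]: print(t,np.round(d["uv"],1),round(d["score"],2),at("wrist",d["uv"],z).round(4))
```

```text
pos [ 0.518  -0.1604  0.153 ] t 3.85 F [-0.1 -1.1 -0.2] grip -0.0002
xyz [-0.0038  0.0003  0.2898] ang [ 0.0005 -0.0011  0.0001]
reset_mouth [252.8 213.8] 0.63 [ 0.5187 -0.1636  0.092 ]
reset_key_top [ 11.5 211.8] 0.72 [0.5315 0.0608 0.072 ]
reset_key_top [251.4 208.1] 0.59 [ 0.5162 -0.1627  0.072 ]
breaker_face [110.3 211.1] 0.82 [ 0.5294 -0.0636  0.092 ]
breaker_face [252.1 217.1] 0.34 [ 0.5163 -0.1629  0.092 ]
```

View pics/w2.png

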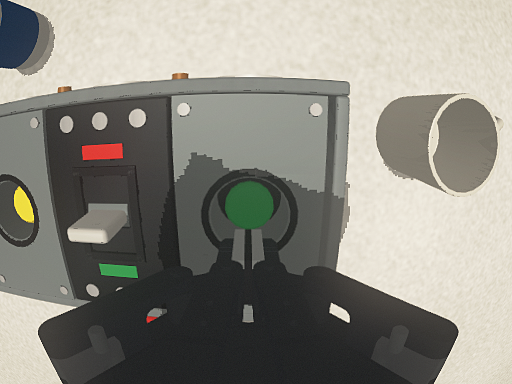

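drive_tool(deltas=[{"angular": [0, 0, 0], "xyz": [-0.003, 0.007, 0.12], "grip": 0}, {"angular": [0, 0, 0], "xyz": [-0.003, 0.007, 0.24], "grip": 0}, {"angular": [0, 0, 0], "xyz": [-0.003, 0.007, 0.285], "grip": 0}, {"angular": [0, 0, 0], "xyz": [-0.003, 0.007, 0.285], "grip": 0}])

```text
clock: 4.55
tool_pos: [0.5172, -0.1618, 0.0955]
tool_rot: [3.136, -0.153, 0.004]
contact_force: [0.0, 0.1, 0.2]
opening: 0.0001
```

Run:
```python
from h import *
go([.5174,-.1615,.085])
cv2.imwrite("pics/w3.png",arm.capture("wrist")[:,:,::-1])
```

```text
pos [ 0.5172 -0.1618  0.0955] t 4.55 F [0.  0.1 0.2] grip 0.0001
xyz [ 0.0007 -0.0016  0.0525] ang [ 0.0004 -0.0009  0.0001]
```

View pics/w3.png

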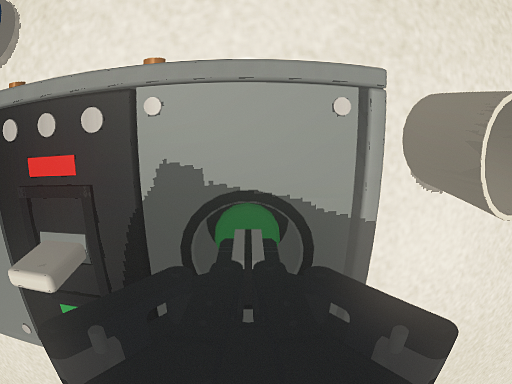

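drive_tool(deltas=[{"angular": [0, 0, 0], "xyz": [0, 0, 0.025], "grip": 0}, {"angular": [0, 0, 0], "xyz": [0, 0, 0.045], "grip": 0}, {"angular": [0, 0, 0], "xyz": [0, 0, 0.052], "grip": 0}, {"angular": [0, 0, 0], "xyz": [0, 0, 0.052], "grip": 0}])

```text
clock: 5.1
tool_pos: [0.5178, -0.162, 0.0861]
tool_rot: [3.136, -0.153, 0.007]
contact_force: [2.2, 0.3, 3.7]
opening: 0.0
```

drive_tool(deltas=[{"angular": [0, 0, 0], "xyz": [0, 0, 0.008], "grip": 0}, {"angular": [0, 0, 0], "xyz": [0, 0, 0.016], "grip": 0}, {"angular": [0, 0, 0], "xyz": [0, 0, 0.016], "grip": 0}])

```text
clock: 5.48
tool_pos: [0.5181, -0.1621, 0.0847]
tool_rot: [3.136, -0.153, 0.008]
contact_force: [-7.9, 3.2, 22.9]
opening: -0.0001
```

Tip z is about 0.066, the expected stop height, and the force has gone from spring level to 23 N, so the key is home. I'll hold it briefly, then withdraw.

drive_tool(deltas=[{"angular": [0, 0, 0], "xyz": [0, 0, 0.002], "grip": 0}, {"angular": [0, 0, 0], "xyz": [0, 0, 0.002], "grip": 0}])

```text
clock: 5.72
tool_pos: [0.518, -0.1621, 0.0849]
tool_rot: [3.136, -0.153, 0.008]
contact_force: [-4.3, 1.8, 12.1]
opening: 0.0002
```

drive_tool(deltas=[{"angular": [0, 0, 0], "xyz": [0, 0, -0.1], "grip": 0}, {"angular": [0, 0, 0], "xyz": [0, 0, -0.25], "grip": 0}, {"angular": [0, 0, 0], "xyz": [0, 0, -0.45], "grip": 0}, {"angular": [0, 0, 0], "xyz": [0, 0, -0.45], "grip": 0}, {"angular": [0, 0, 0], "xyz": [0, 0, -0.45], "grip": 0}])

```text
clock: 6.35
tool_pos: [0.5173, -0.1618, 0.1747]
tool_rot: [3.136, -0.153, 0.007]
contact_force: [-0.7, 0.1, -0.9]
opening: 0.0001
```

Run:
```python
from h import *
b=np.array([.5265,-.0625]);ux=np.array([np.cos(YAW),np.sin(YAW)])
p=b+ux*.045
go([*p,.175])
cv2.imwrite("pics/w4.png",arm.capture("wrist")[:,:,::-1])
```

```text
pos [ 0.5173 -0.1618  0.1747] t 6.35 F [-0.7  0.1 -0.9] grip 0.0001
xyz [ 0.2225 -0.4985 -0.0015] ang [ 0.0006 -0.0015  0.0001]
```

View pics/w4.png

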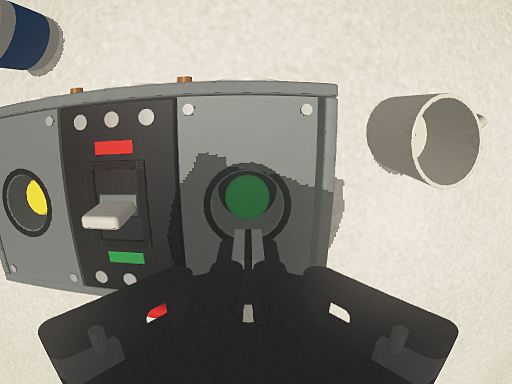

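The green key is up again and the handle is still upright at (107,215). Next I'll go to the +x side of the handle.

drive_tool(deltas=[{"angular": [0, 0, 0], "xyz": [0.07, -0.16, 0], "grip": 0}, {"angular": [0, 0, 0], "xyz": [0.15, -0.33, 0], "grip": 0}, {"angular": [0, 0, 0], "xyz": [0.22, -0.5, 0], "grip": 0}, {"angular": [0, 0, 0], "xyz": [0.22, -0.5, 0], "grip": 0}, {"angular": [0, 0, 0], "xyz": [0.22, -0.5, 0], "grip": 0}])

```text
clock: 7.02
tool_pos: [0.5702, -0.0666, 0.1732]
tool_rot: [3.136, -0.152, 0.003]
contact_force: [-0.4, 0.3, 0.1]
opening: 0.0005
```

drive_tool(deltas=[{"angular": [0, 0, 0], "xyz": [0, 0, 0.12], "grip": 0}, {"angular": [0, 0, 0], "xyz": [0, 0, 0.24], "grip": 0}, {"angular": [0, 0, 0], "xyz": [0, 0, 0.24], "grip": 0}])

```text
clock: 7.4
tool_pos: [0.5691, -0.0673, 0.1233]
tool_rot: [3.136, -0.154, -0.002]
contact_force: [0.1, -1.0, 0.2]
opening: 0.0001
```

```bash
cat > c.py <<'E'
from h import *
import sys
b=np.array([.5265,-.0625]);ux=np.array([np.cos(YAW),np.sin(YAW)])
p=b+ux*float(sys.argv[1])
s=arm.state();print("offset",((np.array(s["tool_pos"])[:2]-b)@ux).round(4))
go([*p,float(sys.argv[2])])
if len(sys.argv)>3:
  for n in ["wrist","scene"]: cv2.imwrite(f"pics/{n}{sys.argv[3]}.png",arm.capture(n)[:,:,::-1])
  a=cv2.imread(f"pics/wrist{sys.argv[3]}.png");c=cv2.imread(f"pics/scene{sys.argv[3]}.png")[140:300,130:343]
  cv2.imwrite(f"pics/m{sys.argv[3]}.png",np.vstack([cv2.resize(a,(400,300)),cv2.resize(c,(400,300))]))
E
python3 c.py 0.02 .127 5
```

```text
offset 0.0428
pos [ 0.5691 -0.0673  0.1233] t 7.4 F [ 0.1 -1.   0.2] grip 0.0001
xyz [-0.1141 -0.0033 -0.0183] ang [ 0.0005  0.0004 -0.0001]
```

View pics/m5.png

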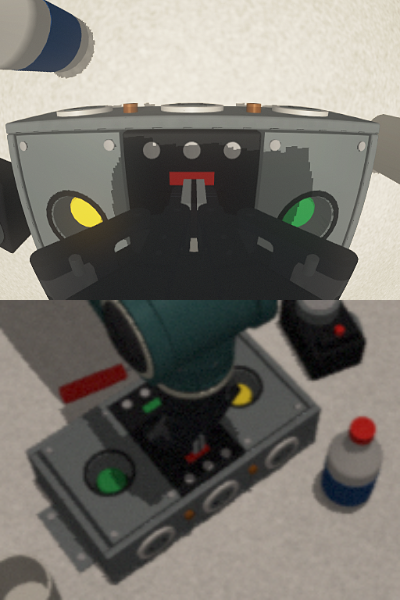

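drive_tool(deltas=[{"angular": [0, 0, 0], "xyz": [-0.06, 0, -0.01], "grip": 0}, {"angular": [0, 0, 0], "xyz": [-0.12, 0, -0.015], "grip": 0}, {"angular": [0, 0, 0], "xyz": [-0.15, 0, -0.015], "grip": 0}, {"angular": [0, 0, 0], "xyz": [-0.18, 0, -0.015], "grip": 0}, {"angular": [0, 0, 0], "xyz": [-0.2, 0, -0.015], "grip": 0}, {"angular": [0, 0, 0], "xyz": [-0.2, 0, -0.015], "grip": 0}])

```text
clock: 8.25
tool_pos: [0.5303, -0.0633, 0.1291]
tool_rot: [3.136, -0.154, 0.005]
contact_force: [1.8, -1.5, 0.7]
opening: -0.0004
```

```bash
python3 c.py -0.002 .127
```

```text
offset 0.0038
pos [ 0.5303 -0.0633  0.1291] t 8.25 F [ 1.8 -1.5  0.7] grip -0.0004
xyz [-0.0293 -0.0024  0.0104] ang [ 0.0006 -0.001   0.    ]
```

drive_tool(deltas=[{"angular": [0, 0, 0], "xyz": [-0.01, 0, 0.005], "grip": 0}, {"angular": [0, 0, 0], "xyz": [-0.02, 0, 0.01], "grip": 0}, {"angular": [0, 0, 0], "xyz": [-0.02, 0, 0.01], "grip": 0}])

```text
clock: 8.62
tool_pos: [0.5274, -0.0631, 0.1283]
tool_rot: [3.135, -0.153, 0.011]
contact_force: [9.0, -0.6, 6.4]
opening: 0.0002
```

```bash
python3 c.py -0.004 .127 6
```

```text
offset 0.001
pos [ 0.5274 -0.0631  0.1283] t 8.625 F [ 9.  -0.6  6.4] grip 0.0002
xyz [-0.0249 -0.0024  0.0062] ang [ 0.0007 -0.0022  0.0001]
```

View pics/m6.png

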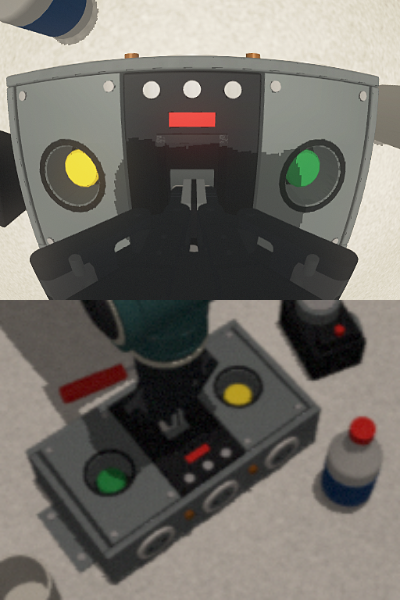

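drive_tool(deltas=[{"angular": [0, 0, 0], "xyz": [-0.015, 0, 0], "grip": 0}, {"angular": [0, 0, 0], "xyz": [-0.025, 0, 0], "grip": 0}, {"angular": [0, 0, 0], "xyz": [-0.03, 0, 0], "grip": 0}, {"angular": [0, 0, 0], "xyz": [-0.03, 0, 0], "grip": 0}])

```text
clock: 9.22
tool_pos: [0.525, -0.0629, 0.1301]
tool_rot: [3.135, -0.154, 0.028]
contact_force: [36.0, -3.8, -4.4]
opening: -0.0
```

```bash
python3 c.py -0.004 .127
```

```text
offset -0.0014
pos [ 0.525  -0.0629  0.1301] t 9.225 F [36.  -3.8 -4.4] grip -0.0
xyz [-0.0132 -0.0027  0.0155] ang [ 0.0007 -0.0057  0.    ]
```

The 36 N horizontal force with the tool stalled at the predicted offset means the handle is at its off stop. I'll retreat, lift and check.

drive_tool(deltas=[{"angular": [0, 0, 0], "xyz": [0.08, 0, -0.03], "grip": 0}, {"angular": [0, 0, 0], "xyz": [0.1, 0, -0.15], "grip": 0}, {"angular": [0, 0, 0], "xyz": [0.1, 0, -0.25], "grip": 0}, {"angular": [0, 0, 0], "xyz": [0, 0, -0.4], "grip": 0}, {"angular": [0, 0, 0], "xyz": [-0.1, 0, -0.4], "grip": 0}, {"angular": [0, 0, 0], "xyz": [-0.25, 0, -0.4], "grip": 0}, {"angular": [0, 0, 0], "xyz": [-0.25, 0, -0.4], "grip": 0}])

```text
clock: 10.1
tool_pos: [0.4726, -0.0575, 0.2097]
tool_rot: [3.134, -0.154, 0.029]
contact_force: [-0.0, 0.6, 0.2]
opening: 0.0003
```

```bash
python3 c.py -0.055 .17 7
```

```text
offset -0.0542
pos [ 0.4726 -0.0575  0.2097] t 10.1 F [-0.   0.6  0.2] grip 0.0003
xyz [-0.0078 -0.0021  0.1985] ang [ 0.0008 -0.0059  0.    ]
```

View pics/m7.png

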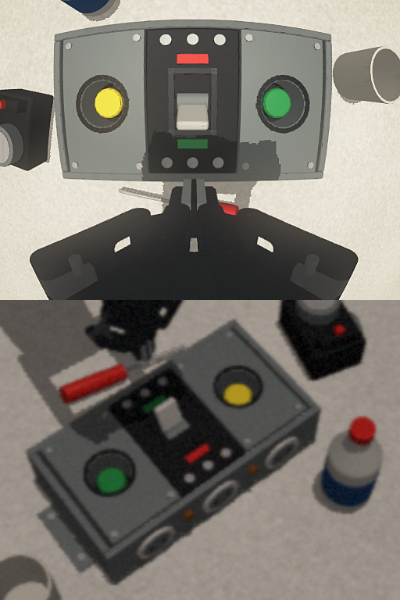

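Run:
```python
from h import *
b=np.array([.5265,-.0625]);ux=np.array([np.cos(YAW),np.sin(YAW)])
for n in ["scene","wrist"]:
    arm.capture(n)
    for d in arm.landmark_of(n,"handle_tip")[:2]:
        p=at(n,d["uv"],.123);print(n,round(d["score"],2),p.round(4),((p[:2]-b)@ux).round(4))
```

```text
scene 0.5 [ 0.5077 -0.0585  0.123 ] -0.0191
wrist 0.28 [ 0.5217 -0.1435  0.123 ] 0.0031
```

drive_tool(deltas=[{"angular": [0, -0.006, 0], "xyz": [-0.01, 0, 0.15], "grip": 0}, {"angular": [0, -0.006, 0], "xyz": [-0.01, 0, 0.3], "grip": 0}, {"angular": [0, -0.006, 0], "xyz": [-0.01, 0, 0.41], "grip": 0}, {"angular": [0, -0.006, 0], "xyz": [-0.01, 0, 0.41], "grip": 0}, {"angular": [0, -0.006, 0], "xyz": [-0.01, 0, 0.41], "grip": 0}])

```text
clock: 11.02
tool_pos: [0.4739, -0.0579, 0.1274]
tool_rot: [3.136, -0.154, -0.002]
contact_force: [-0.9, 0.1, 0.2]
opening: -0.0002
```

```bash
python3 c.py 0 .127
```

```text
offset -0.0528
pos [ 0.4739 -0.0579  0.1274] t 11.025 F [-0.9  0.1  0.2] grip -0.0002
xyz [ 0.264  -0.0027  0.0018] ang [0.0007 0.0004 0.    ]
```

The scene landmark reads −19 mm against −22 mm expected, which leaves some doubt. I'll check by projecting the handle outline at several angles onto the saved wrist picture.

```bash
cat > ov.py <<'E'
from h import *
import sys
def overlay(pic,pos,rot,angles,out,b=(.5265,-.0625)):
    i=arm.camera_info("wrist");f=192/np.tan(np.radians(i["fov_y"]/2))
    T=np.eye(4);T[:3,:3]=R.from_rotvec(rot).as_matrix();T[:3,3]=pos
    M=np.linalg.inv(T@np.array(i["hand_eye"]))
    def pr(p):
        c=M[:3,:3]@p+M[:3,3];r=np.hypot(c[0],c[1]);th=np.arctan2(r,-c[2]);return np.array([i["cx"]+f*th*c[0]/r,i["cy"]-f*th*c[1]/r])
    im=cv2.imread(pic);S=6;ux=np.array([np.cos(YAW),np.sin(YAW),0]);uy=np.array([-ux[1],ux[0],0])
    piv=np.array([*b,.074])
    P0=pr(np.array([*b,.11]))-[50,45];P0=P0.astype(int);P0=np.maximum(P0,0)
    rows=[]
    for a in angles:
        z=cv2.resize(im[P0[1]:P0[1]+90,P0[0]:P0[0]+100],None,fx=S*.6,fy=S*.6,interpolation=cv2.INTER_CUBIC)
        def dr(pts,c):
            q=[((pr(p)-P0+.5)*S*.6).astype(int) for p in pts];cv2.polylines(z,[np.array(q)],True,c,1)
        t=a-.42;ax=np.array([0,0,1])*np.cos(t)+ux*np.sin(t);n=ux*np.cos(t)-np.array([0,0,1])*np.sin(t)
        e=piv+.054*ax
        dr([e+s*.015*uy+q*.005*n for s,q in[(1,1),(1,-1),(-1,-1),(-1,1)]],(0,0,255))
        l=piv+.022*ax;k=1 if a<.42 else -1
        dr([e+.015*uy+k*.005*n,e-.015*uy+k*.005*n,l-.015*uy+k*.005*n,l+.015*uy+k*.005*n],(255,0,0))
        B=np.array([*b,.095]);dr([B+s*.035*ux+q*.025*uy for s,q in[(1,1),(1,-1),(-1,-1),(-1,1)]],(0,255,255))
        rows.append(z)
    cv2.imwrite(out,np.hstack(rows)); print(np.hstack(rows).shape)
E
python3 -c "
from ov import *
overlay('pics/wrist7.png',[.4726,-.0575,.2097],[3.134,-.154,.029],[0,.12],'pics/ov7.png')"
```

```text
(324, 720, 3)
```

View pics/ov7.png

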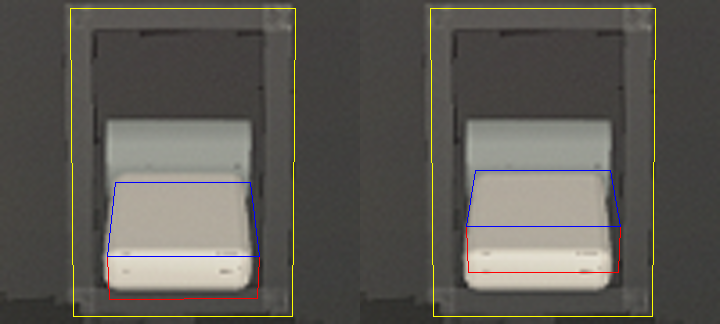

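The fit gives about 0.03 rad, which is below 0.08, so off is confirmed (it was also loaded against its stop). Now I'll push it over to on.

drive_tool(deltas=[{"angular": [0, 0, 0], "xyz": [0.04, -0.003, 0], "grip": 0}, {"angular": [0, 0, 0], "xyz": [0.08, -0.003, 0], "grip": 0}, {"angular": [0, 0, 0], "xyz": [0.12, -0.003, 0], "grip": 0}, {"angular": [0, 0, 0], "xyz": [0.16, -0.003, 0], "grip": 0}, {"angular": [0, 0, 0], "xyz": [0.2, -0.003, 0], "grip": 0}, {"angular": [0, 0, 0], "xyz": [0.23, -0.003, 0], "grip": 0}, {"angular": [0, 0, 0], "xyz": [0.25, -0.003, 0], "grip": 0}, {"angular": [0, 0, 0], "xyz": [0.26, -0.003, 0], "grip": 0}, {"angular": [0, 0, 0], "xyz": [0.26, -0.003, 0], "grip": 0}])

```text
clock: 12.15
tool_pos: [0.5259, -0.0624, 0.1272]
tool_rot: [3.136, -0.154, -0.004]
contact_force: [-2.7, 0.5, 0.2]
opening: -0.0
```

```bash
python3 c.py 0.004 .127
```

```text
offset -0.0006
pos [ 0.5259 -0.0624  0.1272] t 12.15 F [-2.7  0.5  0.2] grip -0.0
xyz [0.0231 0.0003 0.0007] ang [0.0007 0.0007 0.    ]
```

drive_tool(deltas=[{"angular": [0, 0, 0], "xyz": [0.01, 0, 0], "grip": 0}, {"angular": [0, 0, 0], "xyz": [0.02, 0, 0], "grip": 0}, {"angular": [0, 0, 0], "xyz": [0.025, 0, 0], "grip": 0}, {"angular": [0, 0, 0], "xyz": [0.025, 0, 0], "grip": 0}])

```text
clock: 12.65
tool_pos: [0.5299, -0.0628, 0.1265]
tool_rot: [3.136, -0.154, -0.009]
contact_force: [-12.9, 1.0, 1.1]
opening: -0.0001
```

```bash
python3 c.py 0.008 .127
```

```text
offset 0.0034
pos [ 0.5299 -0.0628  0.1265] t 12.65 F [-12.9   1.    1.1] grip -0.0001
xyz [ 0.0229  0.0003 -0.0026] ang [0.0007 0.0018 0.    ]
```

drive_tool(deltas=[{"angular": [0, 0, 0], "xyz": [0.01, 0, 0], "grip": 0}, {"angular": [0, 0, 0], "xyz": [0.02, 0, 0], "grip": 0}, {"angular": [0, 0, 0], "xyz": [0.025, 0, 0], "grip": 0}, {"angular": [0, 0, 0], "xyz": [0.025, 0, 0], "grip": 0}])

```text
clock: 13.15
tool_pos: [0.5316, -0.0629, 0.1259]
tool_rot: [3.136, -0.153, -0.025]
contact_force: [-40.7, 3.2, 17.5]
opening: -0.0001
```

```bash
python3 c.py 0.008 .127
```

```text
offset 0.0051
pos [ 0.5316 -0.0629  0.1259] t 13.15 F [-40.7   3.2  17.5] grip -0.0001
xyz [ 0.0143  0.0004 -0.0056] ang [0.0007 0.005  0.0001]
```

The tool has stalled against the stop again (44 N on the fingers). I'll retreat and check.

drive_tool(deltas=[{"angular": [0, 0, 0], "xyz": [-0.08, 0, -0.03], "grip": 0}, {"angular": [0, 0, 0], "xyz": [-0.15, 0, -0.15], "grip": 0}, {"angular": [0, 0, 0], "xyz": [-0.25, 0, -0.3], "grip": 0}, {"angular": [0, 0, 0], "xyz": [-0.3, 0, -0.45], "grip": 0}, {"angular": [0, 0, 0], "xyz": [-0.3, 0, -0.45], "grip": 0}, {"angular": [0, 0, 0], "xyz": [-0.3, 0, -0.45], "grip": 0}])

```text
clock: 13.9
tool_pos: [0.4735, -0.057, 0.2164]
tool_rot: [3.136, -0.153, -0.024]
contact_force: [0.0, 0.7, -0.5]
opening: -0.0002
```

```bash
python3 c.py 0 .2 9; python3 -c "
from ov import *
s=arm.state()
overlay('pics/wrist9.png',s['tool_pos'],s['tool_rot'],[.84,.72],'pics/ov9.png')"
```

```text
offset -0.0533
pos [ 0.4735 -0.057   0.2164] t 13.9 F [ 0.   0.7 -0.5] grip -0.0002
xyz [0.2676 0.0012 0.0779] ang [0.0007 0.0049 0.0001]
(324, 720, 3)
```

View pics/ov9.png

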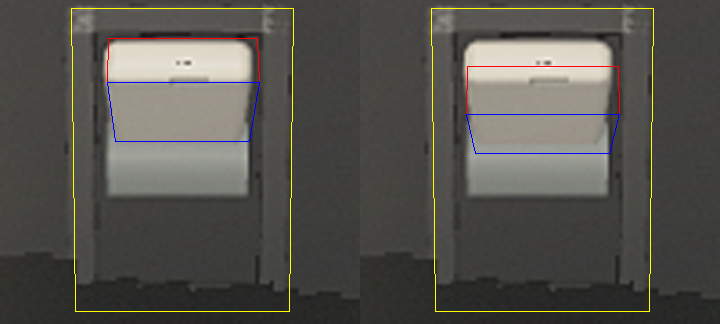

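View pics/m9.png

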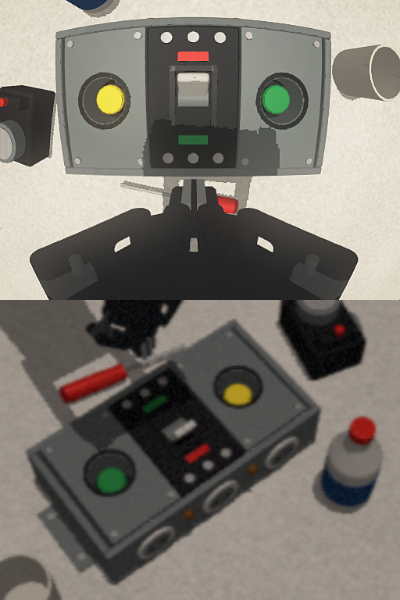

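```bash
python3 -c "
from h import *
print(arm.state()['clock'],arm.hand_in())"
```

```text
the job is handed in; nothing more can be done
14.0 None
```

I pressed the green reset key home, let it spring back, then pushed the breaker handle fully back to off and fully over to on. I handed the job in at 14.0 s of the 51 s allowed. The hand-in gives no verdict.

- **Reset key:** the fingertips stopped at 66 mm above the bench, where the key's stop should be, with about 23 N on the tool. The wrist picture afterwards showed the key up again.
- **Handle to off:** it stalled against its stop at about 36 N. Overlaying the handle outline on the wrist picture gave about 0.03 rad, under the 0.08 limit. The trained network put the tip at −19 mm from centre, where −22 mm was expected. That was within its error but looked doubtful, so I relied on the overlay and the stall force.
- **Handle to on:** it stalled against its stop at about 44 N, felt at the fingers. The overlay gave about 0.83 rad, above the 0.76 needed.
- **At hand-in:** the last pictures showed both keys up and the gripper clear of everything. I never went near the yellow key. The four bystanders looked unmoved in the pictures, but I did not measure their positions.

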